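# Change the batch at the cup sealer

### The arm

A 6-joint arm with a two-finger parallel gripper is mounted at the origin on the work surface. World frame = base frame: x ahead of the robot, y to its left, z up, the work surface at z = 0. Lengths are in m, angles in rad, forces in N, time in s.
With the tool pointing down it reaches from about 0.375 to 0.975 m from the base axis. Payload 3.8 kg.
Tool frame: the origin (TCP) lies at the very end of the fingers, on their centre line; the grasp point (between the pads) lies 19 mm behind it; z points along the fingers, y is the line along which they close (so a half turn about z gives the same grasp; the last joint's range is limited). The gripper opens to 85 mm and grips with 20 to 120 N. Pads are 22 mm wide; open, the fingers measure 114 mm over their backs; the gripper's body (76 mm by 85 mm) begins 54 mm behind the grasp point. The pads swing forward as they close: fully open they stand 13 mm farther back than shut.
Start: joints at [1.194, 0.264, 1.604, -0, 1.274, -0.037], TCP at [0.225, 0.636, 0.231] pointing down, gripper open.
Joint ranges: [-2.63, 2.63], [-0.94, 2.18], [0.31, 2.57], [-1.31, 4.45], [0, 2.66], [-2.55, 2.55]. Speed limits (rad/s): [2.57, 2.57, 3.14, 3.14, 3.14, 3.14].

### API

Orientations are given as a rotation vector (axis times angle).
In Python, from workcell import bot gives the robot as it stands. The module is installed in compiled form; this text tells all that it offers.
- The arm moves only by the tool tcp_steps, called after ">>>" by a JSON object that holds its "api" and its "payload", one argument or row to a line. Schema: {"type":"object","properties":{"rows":{"type":"string"},"jaw":{"type":"number"},"force":{"type":"number"},"only":{"type":"string"},"quiet":{"type":"boolean"},"lines":{"type":"string"}},"required":["rows"],"additionalProperties":false}. rows is a string of 1 to 5 rows, parted by a bar, with the numbers parted by spaces; each row has 4 numbers: dx, dy, dz in m, then a turn about the tool's z in rad; each row shifts and turns the commanded pose from where the row before left it, along the tool's axes as they then stand; what a row does not reach is not made up. A row lasts 1/8 s, in which the tool goes at most 0.0625 m and 0.188 rad, less where a joint would pass 70% of its speed; a pose out of reach is approached as far as the arm can. jaw is the opening from 0.0 (shut) to 1.0 (fully open), set as the call begins (left out keeps the last). The fingers move at their own pace and stop on an object; force is the grip in N (left out, the last holds). Time passes only in rows, so rows that do not move let the fingers close. The tool returns the time, the measured TCP pose, the force, the opening and the grip force at its end. only (a regular expression) keeps the lines of the reply that match it, lines (a string "A,B") keeps lines A to B, and quiet returns only ok. Input that does not fit is refused with a message, and nothing moves.
- bot.read_state(): the state, without advancing time (a new reading comes with each control period).
- bot.read_camera(name): name is "side" or "top"; returns the picture (480x640x3 uint8, red, green, blue); there is no depth.
- bot.camera_info(name): a dict with "intrinsics" (3x3 intrinsics, pixels), "k1" (the pictures are not rectified: a ray, as slopes to the right and down, at radius r is drawn at 1 + k1 r^2 times it, then the intrinsics apply), "extrinsics" (4x4, takes a point from camera to world coordinates). Camera axes: x right, y down, z forward; pixel columns grow to the right and rows downward; lengths in m; the calibration is good to about 2 mm. A picture is of the moment at which its call begins. camera_info takes no time and is no camera call.
- bot.finish_job(): hands the job in; it is judged then, once.
Trained networks look in the newest picture that a camera, given by its name, has taken for a name from the list of things; names that differ only in an ending like _2 or _b are one class to them, and where a whole thing is asked for, a point or a joint stands for the part that bears it (a point fixed in the world has none). Each returns a list of dicts, best first, with "conf" (0 to 1); they miss things now and then, are a little off and sometimes report something else, mostly with a low value. They report only what shows in the picture. A call takes as long as a camera call. They do not tell look-alikes from the thing itself.
- bot.search_frame(camera, thing): "box" ([left, top, right, bottom] in pixels, round what is visible of it).
- bot.regions_of(camera, thing): "pixels" (480x640 bool, what is visible of it) and "box" ([left, top, right, bottom] in pixels, round what is visible of it).
- bot.spot_point(camera, thing): "pixel" ([row, column] in pixels: a listed point, or the origin of a listed thing).
The state is a dict: "time": time; "q": joint angles; "joint_vel": joint speeds; "joint_torque": joint torques, N m; "tool_pos": TCP position; "tcp_rot": TCP orientation; "wrist_force": force on the tool from outside, world axes, zero at the start; "torque": the same for the moment, N m; "width": opening from 0.0 (shut) to 1.0 (fully open); "grip_force": force on a finger pad.
Only numpy, scipy, OpenCV 4.12 (cv2) and the standard library are available. Lean on these libraries where they do the work, as an engineer would, in place of code of your own. Each camera call takes 0.05 s, during which the arm holds its last target. There are 200 camera calls.

### The job

Change the batch at the cup sealer: draw the sprung lock toggle out and flip it over to release the tray, slide the tray fully out from under the sealing head, and stand every foil-lidded sealed tub upright in the outfeed tray at the left. Stand every fresh open tub upright on the floor of the loading tray, each in a bay of its own, then slide the tray fully home under the head, draw the toggle out and flip it back so that it springs in and locks. Leave the tools and other things on the table alone.

Things in the scene. Friction and masses are not known exactly. Their poses are not given: they have to be found in the camera images.
- lock_bat (a joint): Swing of the sprung lock toggle, rad: 0 = locked (bat leans 0.45 rad from upright towards machine +x, the tray), 0.9 = released (leans 0.45 rad to -x). Axis: machine y through lock_pivot; 0.06 N m friction holds it. Two brass teeth stop the swing half way unless the bat is first drawn out along its own length by 9 mm or more and kept out past upright; a spring then draws it in.
- lock_pull (a joint): How far the bat is drawn out along its own length, m: 0 = in, 0.013 = stop. Its spring pulls it in with 5 N at 0, 8 N at the stop.
- bat_grip (a point): Middle of the bat's black grip, a flat block 18 mm (along the swing) x 14 mm (along the machine's y: pinch it on these faces) x 30 mm long; 77 mm from the pivot along the bat when it is in. Axes are the machine's when locked and turn with the swing.
- lock_pivot (a point): The toggle's hinge axis, 45 mm above the table, on the front (robot) edge of the machine beside the tray's home place, at x -115, y +130 mm of the machine; axes as sealer.
- sealer: Cup sealer: steel base plate 300 (x) x 460 (y) x 20 mm; origin at table height mid-plate; x away from the robot, y to the left along the tray's slide. Sealing head over the tray's home place: x -50 to 125, y 40 to 220 mm, underside 90, top 123 mm up; on it an air cylinder (44 mm wide, at x 60, y 130) to 180 mm; two posts behind. Tubs clear the head by 18 mm.
- shuttle (a joint): Travel of the tray along the machine's -y, m: 0 = home under the head, 0.23 = fully out (stops at both ends); 2 N of friction. A dog on the toggle meets a lug on the tray: while locked the tray moves only 4 mm, and the toggle locks only with the tray home.
- tray_mid (a point): Middle of the loading tray's floor (top face, 32 mm above the table); axes as sealer; moves with the tray. The tray is 163 mm square over all; 3 mm thick ribs, 8 mm high, edge it and part it into four bays 77 mm square, their centres at x = +-40 mm, y = +-40 mm from this point.
- tray_handle (a point): On the tray's upright black handle post, 18 mm (x) x 14 mm (y), 30 mm outside the tray's right-hand (-y) edge; this point is 95 mm above the table, 15 mm below the post's top. Pinch it across x, from above.
- fresh1: A fresh tub: white plastic, open at the top with a brown pressed tablet in it, straight-sided for gripping, 46 mm across, 40 mm high, 60 g; origin at the centre of its underside, z up. Stands on the table at the right. Two to four of these are present.
- fresh2: A fresh tub: white plastic, open at the top with a brown pressed tablet in it, straight-sided for gripping, 46 mm across, 40 mm high, 60 g; origin at the centre of its underside, z up. Stands on the table at the right. Two to four of these are present.
- fresh3: A fresh tub: white plastic, open at the top with a brown pressed tablet in it, straight-sided for gripping, 46 mm across, 40 mm high, 60 g; origin at the centre of its underside, z up. Stands on the table at the right. Two to four of these are present.
- fresh4: A fresh tub: white plastic, open at the top with a brown pressed tablet in it, straight-sided for gripping, 46 mm across, 40 mm high, 60 g; origin at the centre of its underside, z up. Stands on the table at the right. Two to four of these are present.
- sealed1: A sealed tub: white plastic 45 mm across, with a flat foil lid 53 mm across and 4 mm thick on top with a paper-thin tab; 40 mm high over all, 70 g; origin at the centre of its underside, z up. Stands in a bay of the tray. One or two of the four are present.
- sealed2: A sealed tub: white plastic 45 mm across, with a flat foil lid 53 mm across and 4 mm thick on top with a paper-thin tab; 40 mm high over all, 70 g; origin at the centre of its underside, z up. Stands in a bay of the tray. One or two of the four are present.
- sealed3: A sealed tub: white plastic 45 mm across, with a flat foil lid 53 mm across and 4 mm thick on top with a paper-thin tab; 40 mm high over all, 70 g; origin at the centre of its underside, z up. Stands in a bay of the tray. One or two of the four are present.
- sealed4: A sealed tub: white plastic 45 mm across, with a flat foil lid 53 mm across and 4 mm thick on top with a paper-thin tab; 40 mm high over all, 70 g; origin at the centre of its underside, z up. Stands in a bay of the tray. One or two of the four are present.
- outfeed: Outfeed tray: low grey open tray on the table at the left, 220 mm (its x) x 140 mm (its y), 22 mm high, walls and floor 4 mm; fixed; origin under its centre.
- wrench: Wrench, 160 mm, lying on the table; a bystander, to be left alone.
- bearing: Steel bearing ring, 60 mm across, 14 mm high; a bystander, to be left alone.
There are look-alikes about, which are no part of the job. What is shaped like the fresh1 but red is not meant. What is shaped like the fresh3 but blue is not meant.

How it is judged:
By the outcome, as a careful person would: the job done as asked, in the order asked, and still so for the second after the job is handed in, with the robot touching nothing.
Of fresh1, fresh2, fresh3, fresh4 only 2 to 4 are there at a start; the rules pass over those that are not, and their reading is None.
Of sealed1, sealed2, sealed3, sealed4 only 1 to 2 are there at a start; the rules pass over those that are not, and their reading is None.
At some moment in a run one of fresh1, fresh2, fresh3, fresh4 may be knocked a few centimetres aside while the robot is not near it.
Once in a run the grip may slacken for a moment while it holds something.
It also fails if it takes over 210 s, if anything falls off the work surface, if the arm or the gripper's body presses on something with over 40 N, if the wrist force passes 120 N, or if a joint passes its speed limit or range.

## Working session

There is one attempt and no reset: what is moved stays moved. The work goes in short steps, Python scripts to look and compute and a tool call to move; the robot and the scene stay as the last step left them, time stands still between calls to the robot, and variables do not carry over. Pictures are saved under pics/ and viewed, at most 14 in all, crops included, and the job is handed in when it is done.

```bash
mkdir -p pics; cat > h.py <<'E'
import numpy as np, cv2
from workcell import bot
from scipy.spatial.transform import Rotation as R
def ray(cam,rc):
    i=bot.camera_info(cam);K=np.array(i["intrinsics"]);E=np.array(i["extrinsics"])
    d=np.array([(rc[1]-K[0,2])/K[0,0],(rc[0]-K[1,2])/K[1,1]]);u=d.copy()
    for _ in range(20): u=d/(1+i["k1"]*(u@u))
    return E[:3,3],E[:3,:3]@np.array([u[0],u[1],1])
def at(cam,rc,z):
    o,v=ray(cam,rc);return o+v*(z-o[2])/v[2]
def proj(cam,p):
    i=bot.camera_info(cam);K=np.array(i["intrinsics"]);E=np.array(i["extrinsics"])
    q=E[:3,:3].T@(np.array(p)-E[:3,3]);u=q[:2]/q[2];u=u*(1+i["k1"]*(u@u))
    return np.array([K[1,1]*u[1]+K[1,2],K[0,0]*u[0]+K[0,2]])
def save(cam,name,crop=None,s=1):
    im=bot.read_camera(cam)
    o=im[:,:,::-1]
    if crop: o=o[crop[0]:crop[1],crop[2]:crop[3]]
    cv2.imwrite("pics/"+name,cv2.resize(o,None,fx=s,fy=s,interpolation=cv2.INTER_CUBIC));return im
E
python3 - <<'E'
from h import *
np.set_printoptions(precision=3,suppress=True)
for c in("top","side"):
    save(c,c+"0.png");i=bot.camera_info(c);print(c,i["intrinsics"],i["k1"],np.array(i["extrinsics"]))
for n,z in(("sealer",0),("lock_pivot",.045),("bat_grip",.114),("tray_mid",.032),("tray_handle",.095),("outfeed",0),("fresh1",0),("sealed1",.032)):
    for c in("top","side"):
        for d in bot.spot_point(c,n)[:7]:
            print(n,c,round(d["conf"],2),np.array(d["pixel"]).round(),at(c,d["pixel"],z))
print(bot.read_state())
E
```

```text
top [[465.209   0.    322.011]
 [  0.    465.209 240.775]
 [  0.      0.      1.   ]] -0.09981840684873558 [[-0.028 -0.979  0.2    0.348]
 [-1.     0.028 -0.002 -0.012]
 [-0.003 -0.2   -0.98   1.021]
 [ 0.     0.     0.     1.   ]]
side [[493.477   0.    319.274]
 [  0.    493.477 245.041]
 [  0.      0.      1.   ]] 0.04444386033784814 [[ 0.726 -0.495  0.478 -0.009]
 [-0.687 -0.537  0.489 -0.522]
 [ 0.015 -0.683 -0.73   0.867]
 [ 0.     0.     0.     1.   ]]
sealer top 0.84 [222. 295.] [0.602 0.046 0.   ]
sealer top 0.51 [331. 415.] [ 0.351 -0.21   0.   ]
sealer side 0.7 [243. 340.] [0.599 0.028 0.   ]
lock_pivot top 0.98 [273. 240.] [0.481 0.16  0.045]
lock_pivot side 0.57 [223. 267.] [0.486 0.163 0.045]
bat_grip top 0.77 [254. 232.] [0.512 0.165 0.114]
bat_grip side 0.52 [198. 278.] [0.515 0.153 0.114]
tray_mid side 0.95 [204. 306.] [0.608 0.16  0.032]
tray_handle top 0.73 [211. 285.] [0.601 0.06  0.095]
tray_handle side 0.88 [209. 335.] [0.6   0.052 0.095]
tray_handle side 0.34 [193. 207.] [0.415 0.295 0.095]
outfeed top 0.88 [282. 138.] [0.473 0.4   0.   ]
outfeed side 0.65 [195
[... 386 characters left out ...]
 ]
fresh1 side 0.78 [406. 478.] [ 0.495 -0.435  0.   ]
fresh1 side 0.71 [354. 492.] [ 0.608 -0.391  0.   ]
fresh1 side 0.7 [333. 526.] [ 0.7   -0.411  0.   ]
sealed1 top 0.63 [233. 264.] [0.569 0.111 0.032]
sealed1 side 0.89 [221. 304.] [0.563 0.12  0.032]
{'time': 0.9, 'q': array([ 1.194,  0.264,  1.604, -0.   ,  1.274, -0.037]), 'joint_vel': array([0.001, 0.003, 0.001, 0.   , 0.001, 0.   ]), 'joint_torque': array([  0.001, -51.506, -36.773,   0.   ,   0.001,  -0.   ]), 'tool_pos': array([0.225, 0.636, 0.231]), 'tcp_rot': array([ 0.531,  3.096, -0.   ]), 'wrist_force': array([ 0.541, -0.355, -0.654]), 'torque': array([-0.004,  0.043,  0.019]), 'grip_force': 0.0, 'width': 0.9961324253765169}
```

View pics/top0.png

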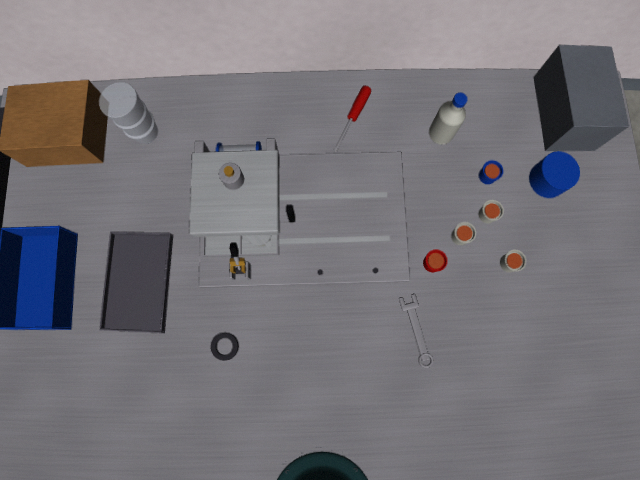

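View pics/side0.png

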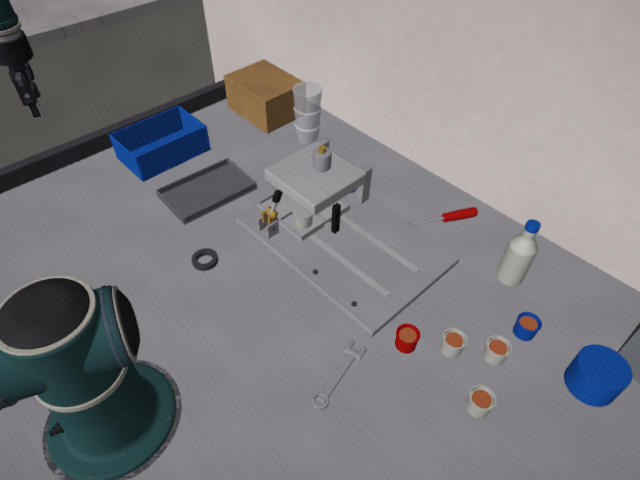

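Pictures show: the machine in the top view at (199–409, 152–286), and the handle at (290,213), toggle at (237,258) and outfeed at (138,282).
Tub candidates (top-view col,row): white/brown (464,233), (491,210) and (513,260) are fresh. Red (434,260) and blue (490,172) are look-alikes. The white stack (128,110), bottle (447,120) and blue cylinder (555,175) are not tubs for the job. I'll check this in one close crop.

```bash
python3 - <<'E'
from h import *
np.set_printoptions(precision=4,suppress=True)
im=save("top","crop1.png",(130,300,180,530),2.28)
for n,rc in(("FL",(286,199.5)),("FR",(281,409)),("BR",(152,402))): print(n,at("top",rc,.02))
E
```

```text
FL [0.4592 0.2542 0.02  ]
FR [ 0.4576 -0.2006  0.02  ]
BR [ 0.7549 -0.2044  0.02  ]
```

View pics/crop1.png

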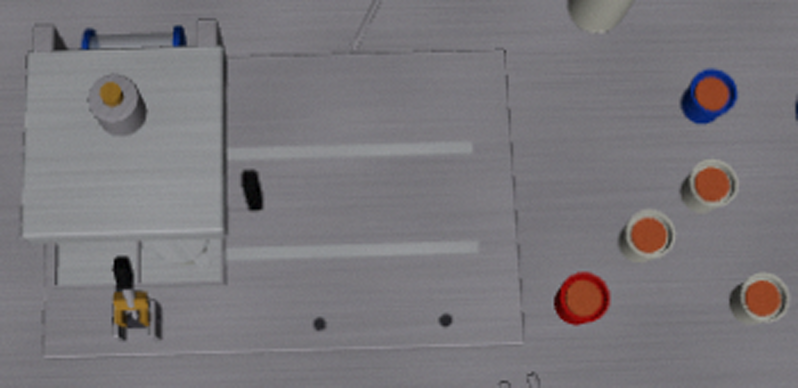

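The crop confirms three white fresh tubs, with the red and blue ones as look-alikes. One sealed lid shows in the front-right bay at crop (180,245). Next I triangulate the black parts and the tubs.

```bash
cat >> h.py <<'E'
def tri(a,b):
    (o1,v1),(o2,v2)=ray("top",a),ray("side",b)
    s=np.linalg.lstsq(np.stack([v1,-v2],1),o2-o1,rcond=None)[0]
    p,q=o1+s[0]*v1,o2+s[1]*v2
    return (p+q)/2,np.linalg.norm(p-q)
def blob(im,r0,r1,c0,c1,f):
    m=f(im[r0:r1,c0:c1].astype(int)).astype(np.uint8)
    n,l,st,ce=cv2.connectedComponentsWithStats(m)
    k=1+np.argmax(st[1:,4]);return np.array([ce[k][1]+r0,ce[k][0]+c0]),st[k]
E
python3 - <<'E'
from h import *
np.set_printoptions(precision=4,suppress=True)
t=bot.read_camera("top");s=bot.read_camera("side")
dark=lambda a:a.max(2)<60
for n,a,b in(("grip",(238,262,225,245),(185,206,268,288)),("handle",(200,226,280,300),(200,236,325,345))):
    p,sa=blob(t,*a,dark);q,sb=blob(s,*b,dark);print(n,p,sa,q,sb,tri(p,q))
print("handle top",at("top",(207,289.5),.11))
br=lambda a:(a[:,:,0]>a[:,:,2]+60)&(a[:,:,0]>140)
for n,a,z in(("f",(220,245,452,478),.03),("f",(198,222,480,505),.03),("f",(248,272,500,527),.03)):
    p,_=blob(t,*a,br);print(n,p,at("top",p,z))
for n,a in(("s",(325,365,440,470)),("s",(332,370,485,512)),("s",(385,420,465,500))):
    p,_=blob(s,*a,br);print(n,p,at("side",p,.03))
# rails
for c in((155,228),(147,472),(255,228),(246,478)): print(at("top",(c[0]/2.28+130,c[1]/2.28+180),.02))
for d in bot.regions_of("side","outfeed")[:1]+bot.regions_of("top","outfeed")[:1]:print(d["box"],d["conf"])
for rc in((332,100),(332,164),(232,109),(232,173)):print("out",at("top",rc,.022))
E
```

```text
grip [249.7745 233.4706] [  5   5   8  15 102] [195.7738 276.6905] [ 4  5 10 13 84] (array([0.5197, 0.1629, 0.1116]), np.float64(0.0004694135932587158))
handle [212.9407 290.1271] [  6   5   9  17 118] [217.6274 335.4575] [  6   4  10  29 212] (array([0.6041, 0.0519, 0.0658]), np.float64(0.0017473658426718486))
handle top [0.6054 0.0496 0.11  ]
f [232.6522 464.4037] [ 0.5592 -0.3286  0.03  ]
f [209.9067 492.4533] [ 0.6094 -0.3973  0.03  ]
f [260.2188 514.4312] [ 0.4943 -0.4352  0.03  ]
s [339.0914 453.8832] [ 0.5588 -0.3264  0.03  ]
s [346.74 498.04] [ 0.6077 -0.3947  0.03  ]
s [398.4015 481.3485] [ 0.4929 -0.4332  0.03  ]
[0.6525 0.0768 0.02  ]
[ 0.6539 -0.1637  0.02  ]
[0.5521 0.0777 0.02  ]
[ 0.5541 -0.1639  0.02  ]
[158.2, 161.9, 254.2, 224.2] 0.87
[99.5, 229.3, 175.0, 332.4] 0.95
out [0.3632 0.4725 0.022 ]
out [0.3616 0.3293 0.022 ]
out [0.5853 0.4646 0.022 ]
out [0.5808 0.3164 0.022 ]
```

>>> {"api": "tcp_steps", "payload": {
  "rows": "0 0 0 -0.17 | 0 0 0 -0.17 | -0.03 -0.05 0 0 | -0.03 -0.05 0 0 | -0.03 -0.05 0 0",
  "jaw": 0.6,
  "force": 60
}}

```text
time: 1.78
tool_pos: [0.3156, 0.4851, 0.2313]
tcp_rot: [-0.002, 3.141, 0.0]
wrist_force: [0.8, -0.0, -0.3]
width: 0.602
grip_force: 0.0
```

>>> {"api": "tcp_steps", "payload": {
  "rows": "-0.034 -0.052 0 0 | -0.034 -0.052 0 0 | -0.034 -0.052 0 0 | -0.034 -0.052 0 0 | -0.034 -0.052 0 0"
}}

```text
time: 2.4
tool_pos: [0.486, 0.2247, 0.2317]
tcp_rot: [-0.0, 3.141, 0.001]
wrist_force: [1.3, 0.9, -0.3]
width: 0.598
grip_force: 0.0
```

>>> {"api": "tcp_steps", "payload": {
  "rows": "-0.034 -0.05 0 0 | 0 -0.012 0.03 0 | 0 0 0.05 0 | 0 0 0.05 0 | 0 0 0.006 0"
}}

```text
time: 3.02
tool_pos: [0.5154, 0.1633, 0.0913]
tcp_rot: [-0.0, -3.133, 0.004]
wrist_force: [-1.0, 0.8, -0.5]
width: 0.603
grip_force: 0.0
```

>>> {"api": "tcp_steps", "payload": {
  "rows": "0 0 0 0 | 0 0 0 0 | 0 0 0 0 | 0 0 0 0",
  "jaw": 0,
  "force": 60
}}

```text
time: 3.52
tool_pos: [0.5211, 0.1626, 0.0983]
tcp_rot: [-0.003, 3.137, -0.005]
wrist_force: [-0.1, -9.4, 3.1]
width: 0.155
grip_force: 59.7
```

```bash
python3 - <<'E'
from h import *
save("top","g1.png",(190,300,170,330),2.5);a=cv2.imread("pics/g1.png");save("side","g1s.png",(120,260,220,380),2.5)
b=cv2.imread("pics/g1s.png");cv2.imwrite("pics/g1.png",np.vstack([cv2.resize(a,(400,275)),b[:,:400]][:2]))
E
```

```text
(no output)
```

View pics/g1s.png

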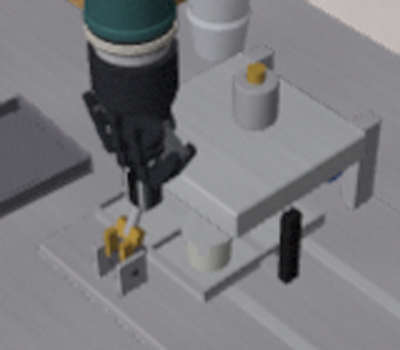

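The side view shows the fingers closed on the bat's black grip at about (145,185) in the crop. Pulling it out next.

>>> {"api": "tcp_steps", "payload": {
  "rows": "-0.0025 -0.001 -0.005 0 | -0.003 0 -0.006 0 | 0 0 0 0 | 0 0 0 0"
}}

```text
time: 4.12
tool_pos: [0.5246, 0.1623, 0.1064]
tcp_rot: [-0.002, 3.141, -0.003]
wrist_force: [-0.1, -7.7, -8.3]
width: 0.156
grip_force: 40.0
```

>>> {"api": "tcp_steps", "payload": {
  "rows": "-0.0015 -0.001 -0.003 0 | 0 0 0 0 | 0 0 0 0",
  "jaw": 0,
  "force": 80
}}

```text
time: 4.5
tool_pos: [0.5256, 0.162, 0.1091]
tcp_rot: [0.001, -3.141, 0.002]
wrist_force: [-1.7, -6.0, -9.1]
width: 0.146
grip_force: 81.0
```

>>> {"api": "tcp_steps", "payload": {
  "rows": "0.010 0 -0.004 0 | 0.0095 0 -0.003 0 | 0.0105 0 -0.0017 0 | 0.010 0 -0.0005 0 | 0 0 0 0"
}}

```text
time: 5.12
tool_pos: [0.4888, 0.1621, 0.1201]
tcp_rot: [-0.002, 3.134, -0.001]
wrist_force: [5.9, -6.5, -9.0]
width: 0.15
grip_force: 78.0
```

>>> {"api": "tcp_steps", "payload": {
  "rows": "0.010 0 0.001 0 | 0.0105 0 0.002 0 | 0.010 0 0.003 0 | 0.0095 0 0.004 0 | 0 0 0 0"
}}

```text
time: 5.75
tool_pos: [0.4508, 0.1623, 0.1113]
tcp_rot: [-0.002, 3.13, 0.0]
wrist_force: [7.7, -7.8, -4.8]
width: 0.145
grip_force: 77.9
```

```bash
python3 - <<'E'
from h import *
save("side","g2.png",(120,260,220,380),2.5)
E
```

```text
(no output)
```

View pics/g2.png

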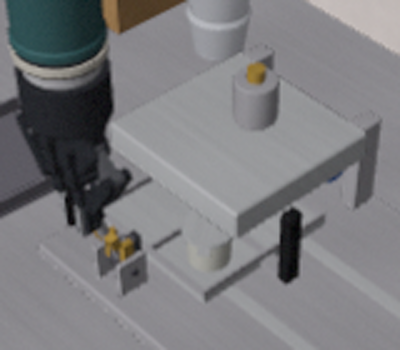

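The bat now leans toward the robot, held by the fingers at crop (95,225). I let it in and release.

>>> {"api": "tcp_steps", "payload": {
  "rows": "0.001 0 0.005 0 | -0.002 0 0.006 0 | 0 0 0 0"
}}

```text
time: 6.18
tool_pos: [0.4501, 0.1623, 0.1006]
tcp_rot: [-0.001, 3.135, -0.0]
wrist_force: [0.3, -7.5, 3.7]
width: 0.147
grip_force: 80.4
```

>>> {"api": "tcp_steps", "payload": {
  "rows": "0 0 0 0 | 0 0 0 0 | 0 0 -0.04 0 | 0 0 -0.05 0 | 0 0 -0.01 0",
  "jaw": 0.6
}}

```text
time: 6.8
tool_pos: [0.4501, 0.1641, 0.2025]
tcp_rot: [-0.001, 3.133, 0.006]
wrist_force: [0.7, -0.1, -0.0]
width: 0.604
grip_force: 0.0
```

```bash
python3 - <<'E'
from h import *
np.set_printoptions(precision=4,suppress=True)
t=bot.read_camera("top");s=bot.read_camera("side")
cv2.imwrite("pics/g3.png",s[100:260,220:400,::-1].repeat(3,0).repeat(3,1))
for c in("top","side"):
    for n in("bat_grip","tray_handle"):
        for d in bot.spot_point(c,n)[:1]: print(c,n,d,at(c,d["pixel"],.1))
E
```

```text
top tray_handle {'pixel': [347.8, 221.5], 'conf': 0.72} [0.3281 0.1874 0.1   ]
side bat_grip {'pixel': [208.9, 254.1], 'conf': 0.58} [0.4607 0.1735 0.1   ]
side tray_handle {'pixel': [210.4, 336.2], 'conf': 0.72} [0.5951 0.0436 0.1   ]
```

View pics/g3.png

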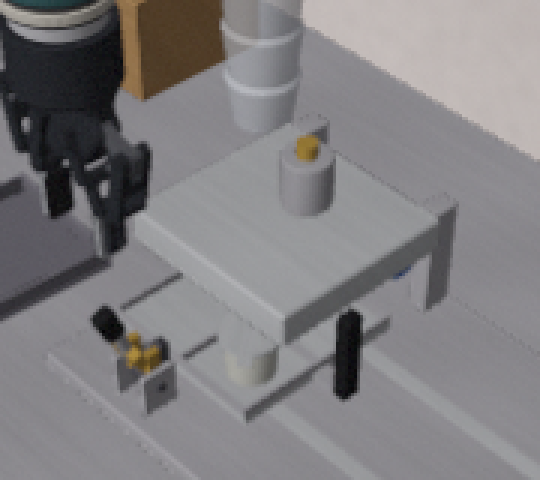

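The toggle is released: its black grip is at crop (107,322), leaning towards the robot, and one sealed tub is visible at (250,350). Next is the handle at (347,355).

```bash
python3 - <<'E'
from h import *
s=bot.read_state();print(s["q"].round(3))
E
```

```text
[ 0.296 -0.093  2.057  0.     1.181 -1.275]
```

>>> {"api": "tcp_steps", "payload": {
  "rows": "-0.05 -0.04 0 0 | -0.055 -0.04 0 0 | -0.05 -0.035 0 0 | 0 0 0 0",
  "jaw": 0.6
}}

```text
time: 7.6
tool_pos: [0.5983, 0.049, 0.1949]
tcp_rot: [-0.006, -3.139, 0.001]
wrist_force: [-0.8, 0.9, -0.7]
width: 0.598
grip_force: 0.0
```

```bash
python3 - <<'E'
from h import *
s=bot.read_state();print(s["q"].round(3))
E
```

```text
[ 4.100e-02  1.510e-01  1.808e+00 -1.000e-03  1.186e+00 -1.526e+00]
```

>>> {"api": "tcp_steps", "payload": {
  "rows": "0 0 0 0.18 | 0 0 0 0.18 | 0 0 0 0.18 | 0 0 0 0.18 | 0 0 0 0.18"
}}

```text
time: 8.22
tool_pos: [0.5944, 0.0526, 0.1958]
tcp_rot: [-1.372, -2.822, 0.002]
wrist_force: [-0.5, -0.5, -0.4]
width: 0.605
grip_force: 0.0
```

>>> {"api": "tcp_steps", "payload": {
  "rows": "0 0 0 0.18 | 0 0 0 0.18 | 0 0 0 0.18 | 0 0 0 0.13 | 0 0 0 0"
}}

```text
time: 8.85
tool_pos: [0.5948, 0.0524, 0.1961]
tcp_rot: [-2.216, -2.223, 0.003]
wrist_force: [0.1, 0.8, -0.3]
width: 0.597
grip_force: 0.0
```

>>> {"api": "tcp_steps", "payload": {
  "rows": "-0.0045 0.010 0 0 | 0 0 0.055 0 | 0 0 0.055 0 | 0 0 0.008 0 | 0 0 0 0",
  "jaw": 0.7
}}

```text
time: 9.48
tool_pos: [0.6069, 0.0471, 0.0798]
tcp_rot: [-2.22, -2.223, 0.0]
wrist_force: [0.8, 0.2, 0.2]
width: 0.702
grip_force: 0.0
```

>>> {"api": "tcp_steps", "payload": {
  "rows": "0 0 0 0 | 0 0 0 0 | 0 0 0 0",
  "jaw": 0,
  "force": 70
}}

```text
time: 9.85
tool_pos: [0.6028, 0.0471, 0.0817]
tcp_rot: [-2.216, -2.219, 0.009]
wrist_force: [-17.0, -1.0, 14.5]
width: 0.198
grip_force: 68.9
```

>>> {"api": "tcp_steps", "payload": {
  "rows": "0 -0.004 -0.002 0 | -0.01 0 0 0 | -0.02 0 0 0 | -0.025 0 0 0 | -0.025 0.0005 0 0"
}}

```text
time: 10.48
tool_pos: [0.6027, -0.0337, 0.0818]
tcp_rot: [-2.22, -2.222, 0.0]
wrist_force: [0.3, 2.7, -2.8]
width: 0.194
grip_force: 70.8
```

>>> {"api": "tcp_steps", "payload": {
  "rows": "-0.025 0 0 0 | -0.025 0.0005 0 0 | -0.025 0 0 0 | -0.025 0.0005 0 0 | -0.025 0 0 0"
}}

```text
time: 11.1
tool_pos: [0.6028, -0.159, 0.0818]
tcp_rot: [-2.219, -2.221, 0.002]
wrist_force: [-2.2, 3.4, -0.2]
width: 0.195
grip_force: 71.0
```

>>> {"api": "tcp_steps", "payload": {
  "rows": "-0.015 0 0 0 | -0.009 0 0 0 | 0 0 0 0"
}}

```text
time: 11.48
tool_pos: [0.6028, -0.1828, 0.0818]
tcp_rot: [-2.22, -2.221, 0.003]
wrist_force: [-6.1, 0.0, 2.6]
width: 0.193
grip_force: 71.5
```

>>> {"api": "tcp_steps", "payload": {
  "rows": "-0.003 0 0 0 | -0.002 -0.001 0 0 | 0 0 0 0"
}}

```text
time: 11.85
tool_pos: [0.6028, -0.1829, 0.0817]
tcp_rot: [-2.217, -2.218, -0.006]
wrist_force: [-2.2, 14.3, 3.0]
width: 0.197
grip_force: 71.5
```

>>> {"api": "tcp_steps", "payload": {
  "rows": "0 0 0 0 | 0 0 0 0 | 0 0 -0.05 0 | 0 0 -0.06 0 | 0 0 -0.06 0",
  "jaw": 0.7
}}

```text
time: 12.48
tool_pos: [0.6034, -0.1878, 0.2537]
tcp_rot: [2.22, 2.221, 0.0]
wrist_force: [1.3, -0.2, 0.1]
width: 0.699
grip_force: 0.0
```

```bash
python3 - <<'E'
from h import *
np.set_printoptions(precision=4,suppress=True)
t=bot.read_camera("top");s=bot.read_camera("side")
a=t[130:300,180:530,::-1];b=s[180:400,220:540,::-1]
a=cv2.resize(a,(700,340));b=cv2.resize(b,(378,260))
o=np.zeros((600,700,3),np.uint8);o[:340]=a;o[340:,:378]=b;cv2.imwrite("pics/out1.png",o)
for n,z in(("sealed1",.032),("tray_mid",.032),("tray_handle",.095)):
    for c in("top","side"):
        for d in bot.spot_point(c,n)[:4]:print(n,c,round(d["conf"],2),d["pixel"],at(c,d["pixel"],z))
for c in("top","side"):
    for d in bot.regions_of(c,"sealed1")[:4]:print(c,d["conf"],d["box"])
E
```

```text
sealed1 side 0.82 [276.6, 372.2] [ 0.557  -0.1105  0.032 ]
tray_mid top 0.93 [215.5, 347.2] [ 0.6045 -0.0715  0.032 ]
tray_mid side 0.59 [256.9, 372.0] [ 0.5995 -0.0712  0.032 ]
tray_handle side 0.86 [265.0, 413.7] [ 0.6004 -0.1789  0.095 ]
tray_handle side 0.29 [207.6, 255.9] [0.4695 0.1788 0.095 ]
tray_handle side 0.28 [190.8, 205.5] [0.4183 0.3049 0.095 ]
top 0.73 [360.0, 217.5, 381.5, 240.2]
side 0.92 [363.8, 254.9, 390.7, 285.6]
```

View pics/out1.png

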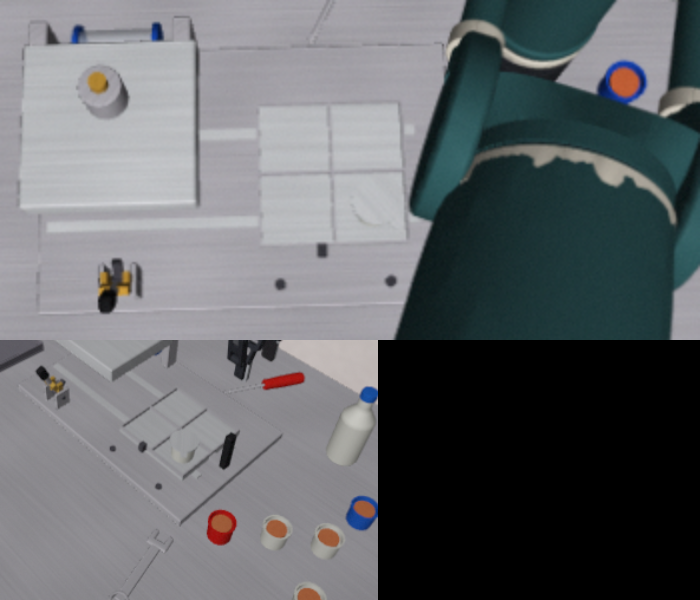

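The tray is fully out (I felt the stop). It holds one sealed tub, in the front-right bay, with its lid at about (375,203) in the composite. No other bay is occupied.

```bash
python3 - <<'E'
from h import *
np.set_printoptions(precision=4,suppress=True)
for a,z in(((231.5,367.5),.072),((226,370),.072)): print(at("top",a,z))
for p in((.563,-.108,.032),(.563,-.108,.072)):print(proj("top",p),proj("side",p))
d=bot.read_camera("side")
r=bot.regions_of("side","sealed1")[0]["pixels"];ys,xs=np.nonzero(r);print(xs.min(),xs.max(),ys.min(),ys.max())
for y in range(ys.min(),ys.max()+1,4):print(y,xs[ys==y].min(),xs[ys==y].max())
cv2.imwrite("pics/sb.png",cv2.resize(d[235:305,340:420,::-1],None,fx=7,fy=7,interpolation=cv2.INTER_CUBIC))
E
```

```text
[ 0.5584 -0.1103  0.072 ]
[ 0.57   -0.1161  0.072 ]
[233.4732 364.6541] [274.5108 373.1821]
[229.3683 366.307 ] [262.5453 374.9415]
363 388 256 285
256 371 377
260 364 386
264 363 387
268 363 387
272 364 385
276 364 384
280 365 383
284 369 380
```

View pics/sb.png

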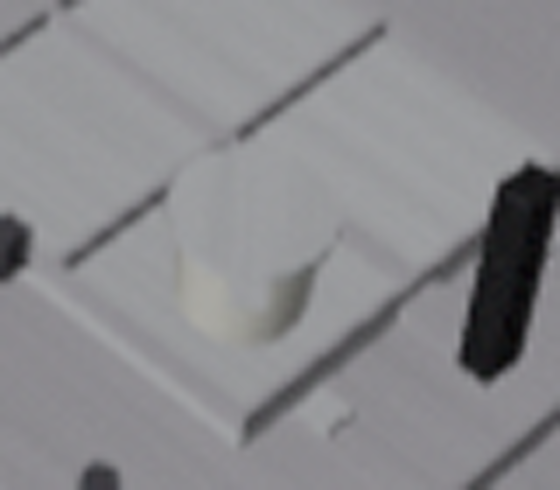

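The lid's centre is at about side pixel (376,265), which puts the tub at about (0.558, -0.111).

>>> {"api": "tcp_steps", "payload": {
  "rows": "0.04 -0.023 0 0 | 0.0368 -0.0224 0.02 0 | 0 0 0.06 0 | 0 0 0.06 0 | 0 0 0.04 0",
  "jaw": 0.85
}}

```text
time: 13.7
tool_pos: [0.5556, -0.1093, 0.0681]
tcp_rot: [-2.217, -2.221, 0.003]
wrist_force: [-0.4, -0.7, -0.5]
width: 0.85
grip_force: 0.0
```

>>> {"api": "tcp_steps", "payload": {
  "rows": "0 0 0.025 0 | 0 0 0.013 0 | 0 0 0 0"
}}

```text
time: 14.08
tool_pos: [0.557, -0.1099, 0.0326]
tcp_rot: [-2.219, -2.221, 0.002]
wrist_force: [-0.6, 0.9, -0.3]
width: 0.85
grip_force: 0.0
```

>>> {"api": "tcp_steps", "payload": {
  "rows": "0 0 0 0 | 0 0 0 0 | 0 0 0 0 | 0 0 0 0",
  "jaw": 0,
  "force": 40
}}

```text
time: 14.58
tool_pos: [0.5589, -0.1105, 0.036]
tcp_rot: [2.219, 2.221, 0.002]
wrist_force: [-3.8, 1.2, 5.7]
width: 0.598
grip_force: 40.8
```

>>> {"api": "tcp_steps", "payload": {
  "rows": "0 0 -0.02 0 | 0 0 -0.05 0 | 0 0 -0.05 0 | 0 0 -0.05 0 | 0 0 -0.02 0",
  "jaw": 0,
  "force": 60
}}

```text
time: 15.2
tool_pos: [0.5602, -0.1107, 0.229]
tcp_rot: [2.215, 2.217, 0.007]
wrist_force: [-0.1, 0.4, -1.3]
width: 0.59
grip_force: 62.3
```

>>> {"api": "tcp_steps", "payload": {
  "rows": "0.025 -0.004 0 0 | 0.05 -0.009 0 0 | 0.06 -0.01 0 0 | 0.06 -0.01 0 0 | 0.06 -0.01 0 0",
  "jaw": 0,
  "force": 60
}}

```text
time: 15.82
tool_pos: [0.5135, 0.1465, 0.2229]
tcp_rot: [-2.221, -2.222, 0.0]
wrist_force: [0.8, -0.9, -0.2]
width: 0.59
grip_force: 62.3
```

```bash
python3 - <<'E'
from h import *
a=bot.read_camera("top");b=bot.read_camera("side")
r=proj("top",(.52,.14,.19)).astype(int);q=proj("side",(.52,.14,.19)).astype(int);print(r,q)
f=lambda i,p:cv2.resize(i[max(p[0]-60,0):max(p[0]-60,0)+120,p[1]-60:p[1]+60,::-1],(360,360))
cv2.imwrite("pics/hold.png",np.hstack([f(a,r),f(b,q)]))
E
```

```text
[241 237] [173 281]
```

View pics/hold.png

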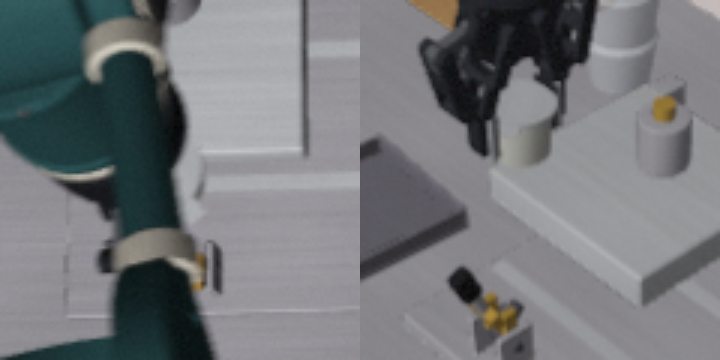

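The tub is held upright in the side view at (525,120). On to the outfeed.

>>> {"api": "tcp_steps", "payload": {
  "rows": "0.055 -0.009 0 0 | 0.055 -0.009 0 0 | 0.055 -0.009 0 0 | 0.05 -0.008 0 0 | 0.0345 -0.005 0 0"
}}

```text
time: 16.55
tool_pos: [0.4738, 0.3956, 0.2227]
tcp_rot: [2.219, 2.224, -0.001]
wrist_force: [0.0, -0.5, -1.2]
width: 0.588
grip_force: 62.3
```

>>> {"api": "tcp_steps", "payload": {
  "rows": "0 0 0.03 0 | 0 0 0.06 0 | 0 0 0.06 0 | 0 0 0.04 0 | 0 0 0 0"
}}

```text
time: 17.18
tool_pos: [0.471, 0.3909, 0.0286]
tcp_rot: [-2.22, -2.221, 0.016]
wrist_force: [-0.4, -1.0, -0.4]
width: 0.586
grip_force: 62.4
```

>>> {"api": "tcp_steps", "payload": {
  "rows": "0 0 0.012 0 | 0 0 0.006 0 | 0 0 0 0"
}}

```text
time: 17.55
tool_pos: [0.4748, 0.3947, 0.0164]
tcp_rot: [2.22, 2.222, 0.002]
wrist_force: [-0.0, -0.1, -0.5]
width: 0.587
grip_force: 62.4
```

>>> {"api": "tcp_steps", "payload": {
  "rows": "0 0 0.003 0 | 0 0 0.002 0 | 0 0 0 0"
}}

```text
time: 17.92
tool_pos: [0.4741, 0.3943, 0.0104]
tcp_rot: [-2.22, -2.223, 0.0]
wrist_force: [-0.0, -1.2, -0.9]
width: 0.587
grip_force: 62.4
```

>>> {"api": "tcp_steps", "payload": {
  "rows": "0 0 0.002 0 | 0 0 0 0"
}}

```text
time: 18.18
tool_pos: [0.4742, 0.3943, 0.0083]
tcp_rot: [2.22, 2.223, -0.0]
wrist_force: [0.7, -0.2, -0.7]
width: 0.59
grip_force: 62.5
```

>>> {"api": "tcp_steps", "payload": {
  "rows": "0 0 0.001 0 | 0 0 0 0"
}}

```text
time: 18.42
tool_pos: [0.4743, 0.3944, 0.0082]
tcp_rot: [-2.22, -2.223, 0.0]
wrist_force: [-2.6, -1.5, 4.5]
width: 0.592
grip_force: 62.7
```

>>> {"api": "tcp_steps", "payload": {
  "rows": "0 0 0 0 | 0 0 0 0 | 0 0 -0.04 0 | 0 0 -0.06 0 | 0 0 -0.06 0",
  "jaw": 0.75
}}

```text
time: 19.05
tool_pos: [0.4738, 0.394, 0.1683]
tcp_rot: [-2.22, -2.222, 0.002]
wrist_force: [0.7, 0.1, -0.2]
width: 0.752
grip_force: 0.0
```

>>> {"api": "tcp_steps", "payload": {
  "rows": "-0.06 0.006 -0.03 0 | -0.06 0.006 0 0 | -0.06 0.006 0 0 | -0.06 0.006 0 0 | -0.06 0.006 0 0"
}}

```text
time: 19.68
tool_pos: [0.504, 0.0969, 0.1954]
tcp_rot: [2.22, 2.223, 0.001]
wrist_force: [0.6, -0.3, -0.6]
width: 0.751
grip_force: 0.0
```

```bash
python3 - <<'E'
from h import *
np.set_printoptions(precision=4,suppress=True)
t=bot.read_camera("top");s=bot.read_camera("side")
p=proj("top",(.474,.394,.03)).astype(int);q=proj("side",(.474,.394,.03)).astype(int)
f=lambda i,p:cv2.resize(i[p[0]-55:p[0]+55,p[1]-55:p[1]+55,::-1],(330,330))
cv2.imwrite("pics/o1.png",np.hstack([f(t,p),f(s,q)]))
def br(a): return (a[:,:,0]>a[:,:,2]+60)&(a[:,:,0]>140)
for c,i in(("top",t),("side",s)):
    n,l,st,ce=cv2.connectedComponentsWithStats(br(i.astype(int)).astype(np.uint8))
    for k in range(1,n):
        if st[k,4]>60: print(c,ce[k].round(1),st[k,4],at(c,ce[k][::-1],.03))
E
```

```text
top [ 46.3 115.8] 3773 [0.8781 0.645  0.03  ]
top [359.6 103.3] 239 [ 0.8751 -0.1115  0.03  ]
top [491.9 170.7] 147 [ 0.7016 -0.4061  0.03  ]
top [492.  210.3] 181 [ 0.6085 -0.3962  0.03  ]
top [464.1 232.8] 186 [ 0.5588 -0.3279  0.03  ]
top [435.5 260. ] 339 [ 0.5003 -0.2596  0.03  ]
top [514.3 260.4] 186 [ 0.4939 -0.4349  0.03  ]
side [246.1 103.5] 1150 [0.7878 0.6363 0.03  ]
side [459.4 213.7] 230 [ 0.8664 -0.1198  0.03  ]
side [528.4 322.5] 168 [ 0.702  -0.4048  0.03  ]
side [406.3 336.7] 459 [ 0.4941 -0.2593  0.03  ]
side [453.9 339.1] 198 [ 0.5588 -0.3264  0.03  ]
side [498.  346.7] 201 [ 0.6077 -0.3946  0.03  ]
side [481.3 398.4] 268 [ 0.4929 -0.4332  0.03  ]
```

View pics/o1.png

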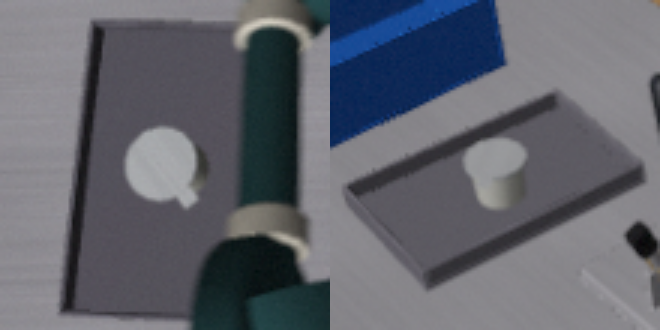

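The sealed tub stands upright in the outfeed tray at (165,165) in the left crop and (497,175) in the right. The fresh tubs have not moved.

>>> {"api": "tcp_steps", "payload": {
  "rows": "-0.06 0.008 0 0 | -0.06 0.008 0 0 | -0.06 0.008 0 0 | -0.06 0.008 0 0 | -0.06 0.008 0 0"
}}

```text
time: 20.4
tool_pos: [0.5449, -0.2024, 0.1953]
tcp_rot: [2.22, 2.223, 0.001]
wrist_force: [0.6, -0.1, -0.6]
width: 0.749
grip_force: 0.0
```

>>> {"api": "tcp_steps", "payload": {
  "rows": "-0.06 0.008 0 0 | -0.06 0.007 0 0 | 0 0 0.06 0 | 0 0 0.06 0 | 0 0 0.03 0"
}}

```text
time: 21.02
tool_pos: [0.5572, -0.3192, 0.0405]
tcp_rot: [-2.216, -2.218, 0.002]
wrist_force: [-0.9, -0.3, -0.7]
width: 0.75
grip_force: 0.0
```

>>> {"api": "tcp_steps", "payload": {
  "rows": "-0.003 0 0.02 0 | 0 0 0.013 0 | 0 0 0 0"
}}

```text
time: 21.4
tool_pos: [0.5597, -0.3241, 0.0122]
tcp_rot: [-2.22, -2.222, 0.0]
wrist_force: [0.4, -0.4, -0.1]
width: 0.75
grip_force: 0.0
```

>>> {"api": "tcp_steps", "payload": {
  "rows": "0 0 0 0 | 0 0 0 0 | 0 0 0 0",
  "jaw": 0,
  "force": 40
}}

```text
time: 21.78
tool_pos: [0.5609, -0.3251, 0.0143]
tcp_rot: [2.218, 2.22, 0.001]
wrist_force: [-0.3, -0.1, 5.1]
width: 0.526
grip_force: 41.5
```

>>> {"api": "tcp_steps", "payload": {
  "rows": "0 0 -0.03 0 | 0 0 -0.06 0 | 0 0 -0.055 0 | 0.03 0 0 0 | 0.05 0 0 0",
  "jaw": 0,
  "force": 50
}}

```text
time: 22.4
tool_pos: [0.56, -0.245, 0.159]
tcp_rot: [2.221, 2.217, 0.002]
wrist_force: [1.0, 1.1, 0.0]
width: 0.52
grip_force: 51.2
```

>>> {"api": "tcp_steps", "payload": {
  "rows": "0.055 0 0 0 | 0.055 0.002 0 0 | 0.055 0 0 0 | 0.051 0 0 0 | 0 0 0.01 0"
}}

```text
time: 23.02
tool_pos: [0.5615, -0.025, 0.1481]
tcp_rot: [2.215, 2.227, 0.003]
wrist_force: [-0.8, -0.8, -0.3]
width: 0.523
grip_force: 51.2
```

>>> {"api": "tcp_steps", "payload": {
  "rows": "0 0 0.05 0 | 0 0 0.035 0 | 0 0 0 0"
}}

```text
time: 23.4
tool_pos: [0.5574, -0.0287, 0.0586]
tcp_rot: [-2.217, -2.217, 0.009]
wrist_force: [-0.1, 0.3, -0.0]
width: 0.523
grip_force: 51.3
```

>>> {"api": "tcp_steps", "payload": {
  "rows": "0 0.001 0.010 0 | 0 0 0.004 0 | 0 0 0 0"
}}

```text
time: 23.78
tool_pos: [0.5628, -0.0285, 0.0491]
tcp_rot: [2.22, 2.222, 0.001]
wrist_force: [0.9, 0.9, -1.8]
width: 0.524
grip_force: 51.3
```

>>> {"api": "tcp_steps", "payload": {
  "rows": "0 0 0.002 0 | 0 0 0 0"
}}

```text
time: 24.02
tool_pos: [0.5624, -0.0282, 0.0466]
tcp_rot: [2.22, 2.222, 0.001]
wrist_force: [0.7, 0.4, -0.6]
width: 0.524
grip_force: 51.3
```

>>> {"api": "tcp_steps", "payload": {
  "rows": "0 0 0.0015 0 | 0 0 0 0"
}}

```text
time: 24.28
tool_pos: [0.5625, -0.0282, 0.0463]
tcp_rot: [2.22, 2.222, 0.0]
wrist_force: [-3.6, -0.5, 7.9]
width: 0.523
grip_force: 52.5
```

>>> {"api": "tcp_steps", "payload": {
  "rows": "0 0 0.001 0 | 0 0 0 0"
}}

```text
time: 24.52
tool_pos: [0.5625, -0.0282, 0.0462]
tcp_rot: [2.22, 2.223, 0.0]
wrist_force: [-6.3, 1.4, 13.9]
width: 0.52
grip_force: 53.1
```

```bash
cat > look.py <<'E'
from h import *
np.set_printoptions(precision=4,suppress=True)
t=bot.read_camera("top");s=bot.read_camera("side")
for c,i in(("top",t),("side",s)):
    a=i.astype(int)
    n,l,st,ce=cv2.connectedComponentsWithStats(((a[:,:,0]>a[:,:,2]+60)&(a[:,:,0]>140)).astype(np.uint8))
    for k in range(1,n):
        if 40<st[k,4]<600:
            p=at(c,ce[k][::-1],.03)
            if p[0]<.8: print(c,ce[k].round(),st[k,4],p, at(c,ce[k][::-1],.062)[:2])
E
```

>>> {"api": "tcp_steps", "payload": {
  "rows": "0 0 0 0 | 0 0 0 0 | 0 0 -0.03 0 | 0 0 -0.05 0 | 0 0 -0.05 0",
  "jaw": 0.7
}}

```text
time: 25.15
tool_pos: [0.5616, -0.0282, 0.1743]
tcp_rot: [-2.219, -2.222, 0.002]
wrist_force: [1.2, 0.9, 0.4]
width: 0.702
grip_force: 0.0
```

```bash
python3 look.py
```

```text
top [ 69. 158.] 449 [0.7649 0.5724 0.03  ] [0.7514 0.5535]
top [492. 171.] 150 [ 0.7019 -0.406   0.03  ] [ 0.6904 -0.3932]
top [228. 171.] 72 [0.7177 0.1936 0.03  ] [0.7058 0.187 ]
top [492. 210.] 182 [ 0.6085 -0.3961  0.03  ] [ 0.6    -0.3837]
top [436. 260.] 367 [ 0.5001 -0.2596  0.03  ] [ 0.4952 -0.2516]
top [514. 260.] 192 [ 0.4939 -0.4345  0.03  ] [ 0.4891 -0.4209]
side [348. 245.] 123 [ 0.5866 -0.0085  0.03  ] [ 0.5638 -0.0282]
side [528. 322.] 169 [ 0.7019 -0.4048  0.03  ] [ 0.6747 -0.4093]
side [406. 337.] 469 [ 0.4938 -0.2593  0.03  ] [ 0.4746 -0.2694]
side [498. 347.] 201 [ 0.6077 -0.3946  0.03  ] [ 0.5841 -0.3995]
side [481. 398.] 268 [ 0.4929 -0.4332  0.03  ] [ 0.4737 -0.4366]
```

>>> {"api": "tcp_steps", "payload": {
  "rows": "-0.05 0 0 0 | -0.06 0.006 0 0 | -0.06 0.01 0 0 | -0.06 0.01 0 0 | -0.06 0.01 0 0"
}}

```text
time: 25.88
tool_pos: [0.5983, -0.3199, 0.1726]
tcp_rot: [-2.22, -2.222, 0.0]
wrist_force: [1.2, -0.1, -0.1]
width: 0.702
grip_force: 0.0
```

>>> {"api": "tcp_steps", "payload": {
  "rows": "-0.04 0.01 0 0 | -0.0345 0 0.01 0 | 0 0 0.055 0 | 0 0 0.055 0 | 0 0 0.025 0",
  "jaw": 0.75
}}

```text
time: 26.5
tool_pos: [0.6051, -0.3907, 0.0225]
tcp_rot: [-2.215, -2.216, 0.002]
wrist_force: [-0.4, -0.8, -0.5]
width: 0.748
grip_force: 0.0
```

>>> {"api": "tcp_steps", "payload": {
  "rows": "0 0 0.015 0 | 0 0 0 0"
}}

```text
time: 26.75
tool_pos: [0.6077, -0.3921, 0.0121]
tcp_rot: [-2.218, -2.221, 0.001]
wrist_force: [-0.4, 1.6, -0.6]
width: 0.75
grip_force: 0.0
```

>>> {"api": "tcp_steps", "payload": {
  "rows": "0 0 0 0 | 0 0 0 0 | 0 0 0 0",
  "jaw": 0,
  "force": 50
}}

```text
time: 27.12
tool_pos: [0.6099, -0.3935, 0.016]
tcp_rot: [2.218, 2.22, 0.001]
wrist_force: [0.9, 0.2, 4.1]
width: 0.516
grip_force: 51.5
```

>>> {"api": "tcp_steps", "payload": {
  "rows": "0 0 -0.03 0 | 0 0 -0.06 0 | 0 0 -0.065 0 | 0.03 0.003 0 0 | 0.055 0.005 0 0",
  "jaw": 0,
  "force": 50
}}

```text
time: 27.75
tool_pos: [0.6169, -0.3084, 0.1678]
tcp_rot: [2.221, 2.217, 0.001]
wrist_force: [0.3, 1.1, -0.4]
width: 0.518
grip_force: 51.1
```

>>> {"api": "tcp_steps", "payload": {
  "rows": "0.06 0.005 0 0 | 0.06 0.005 0 0 | 0.06 0.005 0 0 | 0.055 0.005 0 0 | 0.0445 0.005 0 0"
}}

```text
time: 28.38
tool_pos: [0.6402, -0.0252, 0.1655]
tcp_rot: [-2.218, -2.223, 0.001]
wrist_force: [0.2, -0.8, -0.4]
width: 0.52
grip_force: 51.1
```

>>> {"api": "tcp_steps", "payload": {
  "rows": "0 0 0.04 0 | 0 0 0.05 0 | 0 0 0.022 0 | 0 0 0 0 | 0 0 0 0"
}}

```text
time: 29.0
tool_pos: [0.6415, -0.028, 0.0551]
tcp_rot: [2.22, 2.222, 0.001]
wrist_force: [1.3, -0.7, -0.5]
width: 0.521
grip_force: 51.3
```

>>> {"api": "tcp_steps", "payload": {
  "rows": "0 0.001 0.006 0 | 0 0 0 0"
}}

```text
time: 29.25
tool_pos: [0.6423, -0.0283, 0.0487]
tcp_rot: [2.22, 2.222, 0.0]
wrist_force: [-0.0, -0.3, -0.1]
width: 0.52
grip_force: 51.3
```

>>> {"api": "tcp_steps", "payload": {
  "rows": "0 0 0.002 0 | 0 0 0 0"
}}

```text
time: 29.5
tool_pos: [0.6426, -0.0282, 0.0479]
tcp_rot: [2.22, 2.222, 0.001]
wrist_force: [-2.9, 1.2, 5.6]
width: 0.517
grip_force: 52.0
```

>>> {"api": "tcp_steps", "payload": {
  "rows": "0 0 0 0 | 0 0 0 0 | 0 0 -0.03 0 | 0 0 -0.05 0 | 0 0 -0.05 0",
  "jaw": 0.7
}}

```text
time: 30.12
tool_pos: [0.6417, -0.0282, 0.1768]
tcp_rot: [-2.22, -2.222, 0.002]
wrist_force: [1.3, 0.4, 0.5]
width: 0.701
grip_force: 0.0
```

```bash
python3 look.py
```

```text
top [492. 171.] 154 [ 0.7018 -0.4058  0.03  ] [ 0.6903 -0.3931]
top [228. 171.] 76 [0.7176 0.1934 0.03  ] [0.7057 0.1867]
top [435. 260.] 379 [ 0.4998 -0.2594  0.03  ] [ 0.4949 -0.2514]
top [533. 258.] 190 [ 0.4973 -0.4775  0.03  ] [ 0.4925 -0.4625]
side [372. 228.] 106 [ 0.6709 -0.0078  0.03  ] [ 0.6448 -0.0275]
side [348. 245.] 123 [ 0.5866 -0.0085  0.03  ] [ 0.5638 -0.0282]
side [528. 322.] 168 [ 0.702  -0.4048  0.03  ] [ 0.6748 -0.4093]
side [406. 337.] 465 [ 0.4938 -0.2593  0.03  ] [ 0.4746 -0.2694]
side [504. 414.] 287 [ 0.4967 -0.4762  0.03  ] [ 0.4773 -0.478 ]
```

>>> {"api": "tcp_steps", "payload": {
  "rows": "-0.045 -0.017 0 0 | -0.055 -0.02 0 0 | -0.055 -0.02 0 0 | -0.055 -0.02 0 0 | -0.055 -0.02 0 0"
}}

```text
time: 30.85
tool_pos: [0.5444, -0.2947, 0.1755]
tcp_rot: [-2.22, -2.222, 0.0]
wrist_force: [0.5, -0.1, -0.5]
width: 0.702
grip_force: 0.0
```

The third tub was knocked aside and is now at (0.497, -0.477), so I retarget.

>>> {"api": "tcp_steps", "payload": {
  "rows": "-0.05 -0.015 0 0 | -0.055 -0.015 0 0 | -0.05 -0.012 0 0 | -0.027 -0.005 0 0 | 0 0 0 0",
  "jaw": 0.75
}}

```text
time: 31.48
tool_pos: [0.4979, -0.4767, 0.1754]
tcp_rot: [-2.222, -2.219, -0.0]
wrist_force: [0.8, 0.4, -0.1]
width: 0.75
grip_force: 0.0
```

```bash
python3 look.py
```

```text
top [492. 171.] 111 [ 0.7012 -0.4059  0.03  ] [ 0.6898 -0.3932]
top [328. 194.] 165 [ 0.6554 -0.0301  0.03  ] [ 0.6455 -0.0295]
top [329. 231.] 182 [ 0.5718 -0.0311  0.03  ] [ 0.5645 -0.0305]
top [533. 258.] 130 [ 0.4984 -0.4777  0.03  ] [ 0.4935 -0.4627]
top [436. 260.] 177 [ 0.4996 -0.2599  0.03  ] [ 0.4947 -0.2519]
side [252. 118.] 308 [0.7501 0.5598 0.03  ] [0.721  0.5184]
side [372. 228.] 108 [ 0.6706 -0.0078  0.03  ] [ 0.6446 -0.0275]
side [348. 246.] 124 [ 0.5865 -0.0086  0.03  ] [ 0.5637 -0.0282]
side [527. 322.] 148 [ 0.7002 -0.4031  0.03  ] [ 0.6731 -0.4077]
side [406. 337.] 549 [ 0.4928 -0.2603  0.03  ] [ 0.4736 -0.2703]
side [504. 414.] 298 [ 0.4966 -0.4762  0.03  ] [ 0.4773 -0.478 ]
```

>>> {"api": "tcp_steps", "payload": {
  "rows": "0 0 0.05 0 | 0 0 0.06 0 | 0 0 0.04 0 | 0 0 0.012 0 | 0 0 0 0"
}}

```text
time: 32.2
tool_pos: [0.4991, -0.4741, 0.0142]
tcp_rot: [-2.218, -2.223, -0.0]
wrist_force: [0.4, 0.1, 1.1]
width: 0.748
grip_force: 0.0
```

>>> {"api": "tcp_steps", "payload": {
  "rows": "0 0 0.003 0 | 0 0 0 0 | 0 0 0 0 | 0 0 0 0",
  "jaw": 0,
  "force": 50
}}

```text
time: 32.7
tool_pos: [0.5006, -0.477, 0.0144]
tcp_rot: [2.217, 2.219, 0.0]
wrist_force: [0.4, 0.6, 6.8]
width: 0.524
grip_force: 51.7
```

>>> {"api": "tcp_steps", "payload": {
  "rows": "0 0 -0.03 0 | 0 0 -0.06 0 | 0 0 -0.065 0 | 0.03 0.005 0 0 | 0.055 0.01 0 0",
  "jaw": 0,
  "force": 50
}}

```text
time: 33.33
tool_pos: [0.5142, -0.3918, 0.1665]
tcp_rot: [2.22, 2.216, 0.0]
wrist_force: [0.8, 1.1, -0.0]
width: 0.519
grip_force: 51.3
```

>>> {"api": "tcp_steps", "payload": {
  "rows": "0.06 0.01 0 0 | 0.06 0.01 0 0 | 0.06 0.01 0 0 | 0.06 0.01 0 0 | 0.043 0.0075 0 0"
}}

```text
time: 33.95
tool_pos: [0.5608, -0.1049, 0.1645]
tcp_rot: [2.219, 2.223, 0.001]
wrist_force: [-0.3, 0.2, -0.3]
width: 0.525
grip_force: 51.3
```

>>> {"api": "tcp_steps", "payload": {
  "rows": "0 0 0.04 0 | 0 0 0.05 0 | 0 0 0.022 0 | 0 0 0 0 | 0 0 0 0"
}}

```text
time: 34.58
tool_pos: [0.5619, -0.1076, 0.0533]
tcp_rot: [2.219, 2.221, 0.002]
wrist_force: [-1.0, 0.1, -0.6]
width: 0.525
grip_force: 51.3
```

>>> {"api": "tcp_steps", "payload": {
  "rows": "0 0 0.006 0 | 0 0 0 0"
}}

```text
time: 34.83
tool_pos: [0.5612, -0.1074, 0.0465]
tcp_rot: [2.22, 2.222, 0.001]
wrist_force: [1.2, 0.4, -0.5]
width: 0.522
grip_force: 51.3
```

>>> {"api": "tcp_steps", "payload": {
  "rows": "0 0 0.0015 0 | 0 0 0 0"
}}

```text
time: 35.08
tool_pos: [0.5612, -0.1074, 0.0464]
tcp_rot: [2.22, 2.222, 0.001]
wrist_force: [-4.0, 0.3, 9.3]
width: 0.523
grip_force: 52.3
```

>>> {"api": "tcp_steps", "payload": {
  "rows": "0 0 0 0 | 0 0 0 0 | 0 0 -0.03 0 | 0 0 -0.05 0 | 0 0 -0.05 0",
  "jaw": 0.7
}}

```text
time: 35.7
tool_pos: [0.5602, -0.1071, 0.1749]
tcp_rot: [-2.219, -2.222, 0.001]
wrist_force: [0.8, -0.1, 0.1]
width: 0.7
grip_force: 0.0
```

>>> {"api": "tcp_steps", "payload": {
  "rows": "-0.04 0.022 0 0 | -0.035 0.02 0 0 | 0 0 0.02 0 | 0 0 0 0"
}}

```text
time: 36.2
tool_pos: [0.6004, -0.1812, 0.151]
tcp_rot: [-2.217, -2.218, 0.004]
wrist_force: [1.0, -0.1, 0.2]
width: 0.703
grip_force: 0.0
```

```bash
python3 - <<'E'
from h import *
t=bot.read_camera("top");s=bot.read_camera("side")
f=lambda i,r,c:cv2.resize(i[r:r+120,c:c+140,::-1],(385,330))
cv2.imwrite("pics/load.png",np.hstack([f(t,160,280),f(s,190,300)]))
E
python3 look.py
```

```text
top [228. 171.] 75 [0.7174 0.1933 0.03  ] [0.7055 0.1867]
top [328. 195.] 202 [ 0.6542 -0.0298  0.03  ] [ 0.6443 -0.0292]
top [329. 231.] 206 [ 0.5712 -0.0309  0.03  ] [ 0.564  -0.0303]
top [365. 231.] 206 [ 0.5699 -0.1101  0.03  ] [ 0.5627 -0.107 ]
side [372. 228.] 106 [ 0.6709 -0.0078  0.03  ] [ 0.6448 -0.0275]
side [348. 245.] 123 [ 0.5866 -0.0085  0.03  ] [ 0.5638 -0.0282]
side [373. 265.] 140 [ 0.5852 -0.0884  0.03  ] [ 0.5624 -0.105 ]
side [528. 323.] 172 [ 0.7017 -0.4049  0.03  ] [ 0.6746 -0.4093]
side [406. 337.] 491 [ 0.4935 -0.2596  0.03  ] [ 0.4743 -0.2697]
```

View pics/load.png

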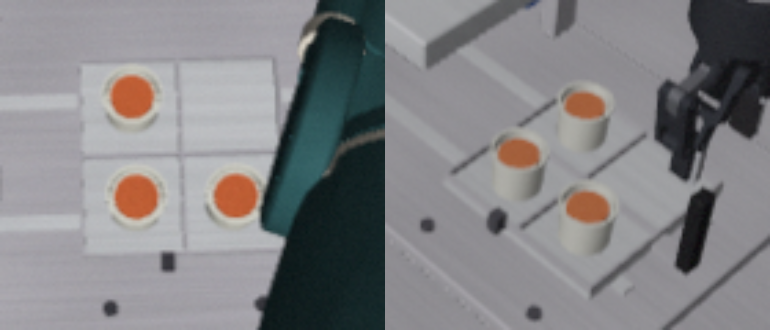

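All three tubs stand in bays of their own, at (132,95), (136,195) and (237,195) in the left crop. Next I grip the handle and slide the tray home.

>>> {"api": "tcp_steps", "payload": {
  "rows": "0 0 0.03 0 | 0 0 0.035 0 | 0 0 0.006 0 | 0 0 0 0",
  "jaw": 0.7
}}

```text
time: 36.9
tool_pos: [0.603, -0.1819, 0.0838]
tcp_rot: [2.22, 2.223, 0.0]
wrist_force: [0.5, -0.0, -0.3]
width: 0.7
grip_force: 0.0
```

>>> {"api": "tcp_steps", "payload": {
  "rows": "0 0 0 0 | 0 0 0 0 | 0 0 0 0",
  "jaw": 0,
  "force": 70
}}

```text
time: 37.28
tool_pos: [0.6029, -0.1825, 0.0851]
tcp_rot: [2.22, 2.222, -0.001]
wrist_force: [-3.8, 0.1, 7.5]
width: 0.196
grip_force: 69.1
```

>>> {"api": "tcp_steps", "payload": {
  "rows": "0.008 0 0 0 | 0.016 0 0 0 | 0.022 0 0 0 | 0.025 0 0 0 | 0.025 0 0 0"
}}

```text
time: 37.9
tool_pos: [0.6028, -0.0868, 0.0852]
tcp_rot: [2.219, 2.221, -0.002]
wrist_force: [-1.9, -2.9, 5.0]
width: 0.195
grip_force: 68.9
```

>>> {"api": "tcp_steps", "payload": {
  "rows": "0.025 0 0 0 | 0.025 0 0 0 | 0.025 0 0 0 | 0.022 0 0 0 | 0.016 0 0 0"
}}

```text
time: 38.52
tool_pos: [0.6028, 0.0269, 0.0851]
tcp_rot: [2.219, 2.222, -0.001]
wrist_force: [-3.7, -3.0, 7.0]
width: 0.194
grip_force: 69.0
```

>>> {"api": "tcp_steps", "payload": {
  "rows": "0.012 0 0 0 | 0.007 0 0 0 | 0.003 0 0 0 | 0 0 0 0"
}}

```text
time: 39.02
tool_pos: [0.6028, 0.0475, 0.0852]
tcp_rot: [2.218, 2.222, -0.002]
wrist_force: [-3.8, -5.5, 6.7]
width: 0.19
grip_force: 69.1
```

>>> {"api": "tcp_steps", "payload": {
  "rows": "0.002 0 0 0 | 0 0 0 0"
}}

```text
time: 39.28
tool_pos: [0.6027, 0.0475, 0.0852]
tcp_rot: [2.217, 2.221, -0.005]
wrist_force: [-4.3, -10.9, 6.4]
width: 0.192
grip_force: 69.1
```

>>> {"api": "tcp_steps", "payload": {
  "rows": "0 0 0 0 | 0 0 0 0 | 0 0 -0.05 0 | 0 0 -0.06 0 | 0 0 -0.02 0",
  "jaw": 0.7
}}

```text
time: 39.9
tool_pos: [0.6054, 0.0514, 0.2187]
tcp_rot: [2.216, 2.219, 0.01]
wrist_force: [1.0, 1.0, 0.8]
width: 0.698
grip_force: 0.0
```

>>> {"api": "tcp_steps", "payload": {
  "rows": "0.02 -0.04 0 0 | 0.03 -0.05 0 0 | 0.03 -0.05 0 0 | 0.03 -0.014 0 0 | 0 0 0 -0.18",
  "jaw": 0.6
}}

```text
time: 40.52
tool_pos: [0.4465, 0.1625, 0.2127]
tcp_rot: [-2.002, -2.42, 0.0]
wrist_force: [0.8, -1.0, -0.4]
width: 0.597
grip_force: 0.0
```

>>> {"api": "tcp_steps", "payload": {
  "rows": "0 0 0 -0.18 | 0 0 0 -0.18 | 0 0 0 -0.18 | 0 0 0 -0.18 | 0 0 0 -0.18"
}}

```text
time: 41.15
tool_pos: [0.4479, 0.1608, 0.2125]
tcp_rot: [-0.752, -3.049, 0.001]
wrist_force: [0.9, -0.4, 0.5]
width: 0.599
grip_force: 0.0
```

>>> {"api": "tcp_steps", "payload": {
  "rows": "0 0 0 -0.18 | 0 0 0 -0.18 | 0 0 0 -0.13 | 0 0 0 0 | 0 0 0 0"
}}

```text
time: 41.78
tool_pos: [0.4482, 0.1607, 0.2129]
tcp_rot: [-0.003, -3.141, 0.0]
wrist_force: [-0.5, -0.8, -0.3]
width: 0.602
grip_force: 0.0
```

```bash
python3 - <<'E'
from h import *
s=bot.read_camera("side");d=bot.spot_point("side","bat_grip")[:1];print(d,[at("side",x["pixel"],.114) for x in d], proj("side",(.453,.162,.114)))
q,st=blob(s,200,222,244,264,lambda a:a.max(2)<60);print(q,st,at("side",q,.114))
E
```

```text
[{'pixel': [210.8, 256.6], 'conf': 0.65}] [array([0.45230595, 0.15220922, 0.114     ])] [208.45155214 254.10155826]
[207.69230769 255.58974359] [ 7  2 10 12 78] [0.45700562 0.16172737 0.114     ]
```

>>> {"api": "tcp_steps", "payload": {
  "rows": "-0.005 0.001 0.02 0 | 0 0 0.05 0 | 0 0 0.035 0 | 0 0 0.011 0 | 0 0 0 0"
}}

```text
time: 42.5
tool_pos: [0.4534, 0.1616, 0.0972]
tcp_rot: [-0.0, -3.141, 0.0]
wrist_force: [0.1, -0.4, 0.3]
width: 0.601
grip_force: 0.0
```

>>> {"api": "tcp_steps", "payload": {
  "rows": "0 0 0 0 | 0 0 0 0 | 0 0 0 0 | 0 0 0 0",
  "jaw": 0,
  "force": 80
}}

```text
time: 43.0
tool_pos: [0.4547, 0.1616, 0.0992]
tcp_rot: [-0.001, 3.139, -0.0]
wrist_force: [-1.4, -2.6, 6.3]
width: 0.146
grip_force: 78.0
```

>>> {"api": "tcp_steps", "payload": {
  "rows": "0.0025 0 -0.006 0 | 0.0025 0 -0.006 0 | 0 0 0 0 | 0 0 0 0"
}}

```text
time: 43.5
tool_pos: [0.4499, 0.1615, 0.1096]
tcp_rot: [-0.001, 3.138, 0.0]
wrist_force: [6.1, -1.8, -6.3]
width: 0.147
grip_force: 78.0
```

>>> {"api": "tcp_steps", "payload": {
  "rows": "-0.009 0 -0.0045 0 | -0.009 0 -0.003 0 | -0.0095 0 -0.0017 0 | -0.010 0 -0.0005 0 | 0 0 0 0"
}}

```text
time: 44.12
tool_pos: [0.4834, 0.1612, 0.117]
tcp_rot: [-0.0, -3.134, 0.002]
wrist_force: [-5.3, -0.2, -8.1]
width: 0.15
grip_force: 77.9
```

>>> {"api": "tcp_steps", "payload": {
  "rows": "-0.010 0 0.0003 0 | -0.0105 0 0.0015 0 | -0.010 0 0.003 0 | -0.0095 0 0.004 0 | 0 0 0 0"
}}

```text
time: 44.75
tool_pos: [0.523, 0.1612, 0.1083]
tcp_rot: [-0.0, -3.133, 0.002]
wrist_force: [-7.1, -0.3, -4.7]
width: 0.146
grip_force: 77.9
```

>>> {"api": "tcp_steps", "payload": {
  "rows": "-0.002 0 0.005 0 | 0.002 0 0.006 0 | 0 0 0.001 0 | 0 0 0 0"
}}

```text
time: 45.25
tool_pos: [0.5263, 0.1615, 0.0997]
tcp_rot: [0.001, -3.141, 0.001]
wrist_force: [-4.7, -1.9, 4.2]
width: 0.147
grip_force: 79.7
```

>>> {"api": "tcp_steps", "payload": {
  "rows": "0 0 0 0 | 0 0 0 0 | 0 0 -0.04 0 | 0 0 -0.05 0 | 0 0 -0.05 0",
  "jaw": 0.6
}}

```text
time: 45.88
tool_pos: [0.5268, 0.1618, 0.2403]
tcp_rot: [-0.0, 3.14, 0.001]
wrist_force: [0.6, 0.1, -0.1]
width: 0.597
grip_force: 0.0
```

>>> {"api": "tcp_steps", "payload": {
  "rows": "0.05 0.04 0 0 | 0.05 0.05 0 0 | 0 0.05 0 0 | 0 0.05 0 0 | 0 0 0 0"
}}

```text
time: 46.5
tool_pos: [0.4333, 0.3483, 0.2391]
tcp_rot: [-0.006, 3.14, 0.003]
wrist_force: [-0.5, 0.5, -0.4]
width: 0.601
grip_force: 0.0
```

```bash
python3 - <<'E'
from h import *
np.set_printoptions(precision=4,suppress=True)
t=bot.read_camera("top");s=bot.read_camera("side")
dark=lambda a:a.max(2)<60
p,sa=blob(t,238,262,225,245,dark);q,sb=blob(s,185,206,268,288,dark);print(p,q,tri(p,q))
p,sa=blob(t,200,226,280,300,dark);q,sb=blob(s,200,236,325,345,dark);print(p,q,tri(p,q))
f=lambda i,r,c:cv2.resize(i[r:r+140,c:c+140,::-1],(390,390))
cv2.imwrite("pics/end.png",np.hstack([f(t,170,180),f(s,140,220)]))
E
```

```text
[249.8317 233.4455] [195.8736 276.3333] (array([0.5193, 0.1632, 0.1114]), np.float64(0.0011902492274075492))
[212.9407 290.1271] [217.6321 335.4198] (array([0.604 , 0.052 , 0.0658]), np.float64(0.0018363747582286322))
```

View pics/end.png

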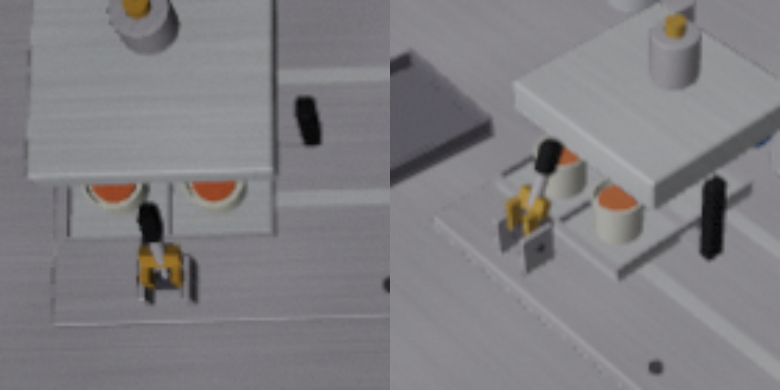

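The final view shows the bat grip at (150,222) in the left crop, back at its starting locked position to within about 0.5 mm. The handle at (308,120) is home too, and both front tubs stand upright. The robot is clear of everything, so I'm handing in.

```bash
python3 -c "
from workcell import bot
print(bot.finish_job())"
```

```text
the job is handed in; nothing more can be done
None
```

The job is handed in: the one sealed tub stands in the outfeed tray, the three fresh tubs were stood in bays of their own, and the tray is home with the toggle back in its locked position (46.5 s on the robot's clock at last reading).

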